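Fit the feed roller to the edge bander's drive and hold it home

TASK

Fit the slim feed roller, the one with the bar-shaped grip on top, to the feed unit: lift it out of the wooden rack, turn it until the four splines of its stem mesh with the crossed slots of the drive socket, and slide it down against the socket's spring until it is fully home, flush on the socket. The spring would push it out again, so finish while still holding the roller pressed home with the gripper. Leave the other roller, the tape coil, the screwdriver and the panel offcut where they are.

Things in the scene. Friction and masses are not known exactly. Their poses are not given: they have to be found in the camera images.
- roller: Slim black rubber feed roller, upright in either rack hole, bar at any angle, 0.32 kg. Origin: centre of its bottom flange's underside, z up; at the start 45 mm above the bench. Flange diameter 44, z 0 to 6 mm; rubber drum diameter 46 to z 52; cap diameter 40 to z 56; on top an aluminium grip bar 44 long (along x), 14 wide (along y), z 56 to 84. A stem reaches 30 mm down from the origin.
- stem_tip (a point): Centre of the lower end of the roller's stem, 30 mm below roller's origin, same axes; at the start hidden in the rack's hole. The stem is a cross: four splines along +-x and +-y, that is along and across the grip bar, each 7 mm thick, reaching 14 mm from the axis, lower ends round-nosed (radius 3.5). Any quarter turn fits.
- drive_mouth (a point): Centre of the mouth (top) of the drive socket, 108 mm above the bench; x and y along its crossed slots, z up. Four square steel posts, 41 x 41 mm outside, leave two crossed slots 9 mm wide, 34 deep, pointing any way, in a steel collar of diameter 68 whose rim is 4 mm lower. Stiff to turn (1.2 N m). Fully home, the roller's origin is here, flange flush on the posts.
- ejector (a joint): Sprung black cross-shaped ejector at the bottom of the slots, its top 18 mm below the mouth at value 0; the value is how far it is pressed down (m), 0.012 with the roller fully home (end of travel 0.014). It pushes up with 5 N at 0 and 11 N at 0.012, so the released roller rises about 12 mm.
- feed_unit: Fixed grey gearbox 200 x 150 mm, top face 70 mm above the bench, on a plate 220 x 180 mm, with a green motor (diameter 77, axis 48 mm above the bench) reaching along its +x to 270 mm from the origin. Origin: centre of the underside. The drive socket stands on its top, 20 mm from the centre towards its -x.
- rack: Fixed wooden block 100 (x) x 240 (y) x 45 mm high with two round through holes of diameter 35 mm at y = -60 and +60 mm. Origin: centre of the underside. Each hole holds a roller.
- spare_roller: The other roller, to be left alone: wide black rubber drum, diameter 64, with a round knob (diameter 24) on top, 52 mm high above the rack, with a plain round stem in the rack's other hole. Origin: centre of its flange's underside.
- tape_coil: Coil of edge band lying flat, outer diameter 110, hole 60, 23 mm high. Origin: centre of its underside. Leave alone.
- screwdriver: Screwdriver lying on the bench at the right of the rack. Leave alone.
- offcut: Strip of white panel 320 x 70 x 18 mm lying flat. Origin: centre of its underside. Leave alone.

How it is judged:
By the outcome, as a careful person would: the job done as asked, in the order asked, and still so for the second after the job is handed in, while the arm keeps its last pose, push and grip.
It also fails if it takes over 37 s, if anything falls off the work surface, if the arm or the gripper's body presses on something with over 40 N, if the wrist force passes 120 N, or if a joint passes its speed limit or range.

ROBOT

A 6-joint arm with a two-finger parallel gripper is mounted at the origin on the work surface. World frame = base frame: x ahead of the robot, y to its left, z up, the work surface at z = 0. Lengths are in m, angles in rad, forces in N, time in s.
With the tool pointing down it reaches from about 0.35 to 0.925 m from the base axis. Payload 6.4 kg.
Tool frame: the origin (TCP) lies at the very end of the fingers, on their centre line; the grasp point (between the pads) lies 19 mm behind it; x points along the fingers, y is the direction in which the jaws open and shut, and the axes are right-handed (so a half turn about x gives the same grasp; the last joint's range is limited). The gripper opens to 94 mm and grips with 3 to 60 N. Pads are 16 mm wide; open, the fingers measure 119 mm over their backs; the gripper's body (75 mm by 177 mm) begins 78 mm behind the grasp point.
Start: joints at [1.032, 0.245, 1.558, -0, 1.339, -0.174], TCP at [0.232, 0.607, 0.205] pointing down, gripper open.
Joint ranges: [-3.13, 3.13], [-1.02, 2.26], [0.13, 2.54], [-0.95, 4.09], [0.21, 2.88], [-2.74, 2.74]. Speed limits (rad/s): [2.57, 2.57, 3.14, 3.14, 3.14, 3.14].

INTERFACE

Orientations are given as a 3x3 rotation matrix whose columns are the frame's x, y, z axes.
In Python, from bench import ctrl gives the robot as it stands.
- The arm moves only by the tool apply_moves, never from a script. Its argument "rows" is a list of rows, each a list of 7 numbers: the shift along the tool's x, y, z as a fraction of full scale, then the turn, a rotation vector about the tool's x, y, z as a fraction of full scale, then the opening, from -1 (shut) to 1 (fully open), so that 0 is half open. A call has 1 to 5 rows; each row is the pose to reach, as a shift and turn from the pose measured when the call began, along the tool's axes at that moment; what a row does not reach only later rows make up. Full scale, the value 1, is 0.8 m for a shift and 90 degrees for a turn. A row lasts 1/12 s, in which the tool goes at most 41.7 mm and 7.16 degrees, less where a joint would pass 70% of its speed; a pose out of reach is approached as far as the arm can. A call with a number of a shift or a turn outside -1 to 1 is refused whole. A call with a gripper value outside its range is refused whole. The fingers move at their own pace and stop on an object; the grip force is fixed at half the most. Time passes only in rows, so rows that repeat a pose let the fingers close. It gives the time, the measured TCP pose, the force and the opening at its end, in the units of the state.
- ctrl.read_state(): the state, without advancing time (a new reading comes with each control period).
- ctrl.capture(name): name is "scene" or "side" or "wrist"; returns a dict with "frame" (480x640x3 uint8, red, green, blue), "z_map" (480x640 float32, m along the optical axis (not along the pixel's ray), 0 where there is no reading), "vertical_fov" (degrees; the focal length in pixels is half the picture's height over the tangent of half this angle, whatever the lens; pixels are square), "cx", "cy" (the principal point, pixels), "k1" (the pictures are not rectified: a ray, as slopes to the right and down, at radius r is drawn at 1 + k1 r^2 times it, then the intrinsics apply), "xyz" and "orientation" of the camera in the world. Camera axes: x right, y up, looking along -z (the intrinsics and any distortion apply to the point x, -y, -z); pixel columns grow to the right and rows downward; lengths in m; the calibration is good to about 2 mm. A picture is of the moment at which its call begins.
- ctrl.job_done(): hands the job in, once; it reports no verdict.
The state is a dict: "clock": time; "joint_positions": joint angles; "qvel": joint speeds; "joint_torque": joint torques, N m; "tool_pos": TCP position; "tool_rot": TCP orientation; "ft_force": force on the tool from outside, world axes, zero at the start; "ft_torque": the same for the moment, N m; "width": opening from 0.0 (shut) to 1.0 (fully open).
Only numpy, scipy, OpenCV 4.12 (cv2) and the standard library are available. Lean on these libraries where they do the work, as an engineer would, in place of code of your own. Each camera call takes 0.05 s, during which the arm holds its last target. There are 200 camera calls.

## Working session

There is one attempt and no reset: what is moved stays moved. The work goes in short steps, Python scripts to look and compute and a tool call to move; the robot and the scene stay as the last step left them, time stands still between calls to the robot, and variables do not carry over. Pictures are saved under pics/ and viewed, about 8 in all and at most 12, crops included, and the job is handed in when it is done.

Besides the shell and the picture viewer there is one more tool, called after "Emit:" as name(argument=value, ...), one argument or row to a line, values as JSON. apply_moves: Moves the arm, as the interface text tells. Shift numbers are shares of 0.8 m and turn numbers shares of 90 degrees, none past 1 either way. Its arguments: {"type":"object","properties":{"rows":{"type":"array"}},"required":["rows"]}

```bash
mkdir -p pics; ls
cat > h.py <<'E'
import numpy as np, cv2
from bench import ctrl
def cap(n,fn=None):
    c=ctrl.capture(n)
    if fn: cv2.imwrite('pics/'+fn,c['frame'][:,:,::-1])
    return c
def cam(c):
    f=240/np.tan(np.radians(c['vertical_fov'])/2)
    K=np.array([[f,0,c['cx']],[0,f,c['cy']],[0,0,1]]); return K,np.array([c['k1'],0,0,0,0.])
def ray(c,u,v):
    K,d=cam(c); p=cv2.undistortPoints(np.array([[[u,v]]],float),K,d,None,None)[0,0]
    return np.array(c['orientation'])@np.array([p[0],-p[1],-1])
def atz(c,u,v,z):
    r=ray(c,u,v); o=np.array(c['xyz']); return o+r*(z-o[2])/r[2]
def cloud(c):
    K,d=cam(c); vv,uu=np.mgrid[:480,:640]
    p=cv2.undistortPoints(np.stack([uu,vv],-1).reshape(-1,1,2).astype(float),K,d).reshape(480,640,2)
    z=c['z_map']; P=np.stack([p[...,0]*z,-p[...,1]*z,-z],-1)
    W=P@np.array(c['orientation']).T+np.array(c['xyz']); W[z==0]=np.nan; return W
def pix(c,X):
    K,d=cam(c); P=(np.array(X)-np.array(c['xyz']))@np.array(c['orientation'])
    return cv2.projectPoints((P*[1,-1,-1]).reshape(-1,1,3),np.zeros(3),np.zeros(3),K,d)[0].reshape(-1,2)
def rel(p,R):
    """row numbers to reach TCP p, orientation R"""
    s=ctrl.read_state(); R0=np.array(s['tool_rot']); 
    return np.round((R0.T@(np.array(p)-s['tool_pos']))/0.8,4), np.round(cv2.Rodrigues(R0.T@R)[0].ravel()/(np.pi/2),4)
E
python3 - <<'E'
from h import *
a=cap('scene','s1.png');b=cap('side','d1.png')
s=ctrl.read_state();print(s)
for c in(a,b):print(c['xyz'],c['orientation'],c['vertical_fov'],c['k1'])
E
```

```text
pics
{'clock': 0.1, 'joint_positions': array([ 1.03187410e+00,  2.45737148e-01,  1.55884766e+00, -4.06031241e-06,
        1.33869852e+00, -1.74137278e-01]), 'qvel': array([ 9.85178742e-05, -8.72809526e-04, -3.02096789e-03, -1.01687893e-03,
        5.08133765e-04,  9.14681984e-04]), 'joint_torque': array([-9.27136989e-05, -4.16913593e+01, -3.15525949e+01,  6.86945301e-02,
        3.09700356e-02, -4.98475765e-05]), 'tool_pos': array([0.23163205, 0.60676755, 0.20448398]), 'tool_rot': array([[-8.64280251e-04,  3.56746808e-01,  9.34200711e-01],
       [-1.45306744e-03,  9.34199625e-01, -3.56747738e-01],
       [-9.99998571e-01, -1.66578666e-03, -2.89033116e-04]]), 'ft_force': array([ 0.81373961, -0.04099391,  0.08585017]), 'ft_torque': array([-0.01503315,  0.01332559,  0.00383168]), 'width': 1.0043342332118075}
[ 1.19815649 -0.74276435  0.87324654] [[ 0.76819333 -0.41001374  0.49169883]
 [ 0.64001593  0.47252588 -0.60588688]
 [ 0.01608152  0.78013334  0.62540655]] 49.59459706833994 -0.0541636962593772
[ 0.41732507 -0.90632512  1.07727267] [[ 0.98174739  0.14698819 -0.12069191]
 [-0.1895718   0.70517452 -0.68322137]
 [-0.01531661  0.69363057  0.72016806]] 54.31815067739444 -0.04085898992282794
```

View pics/s1.png

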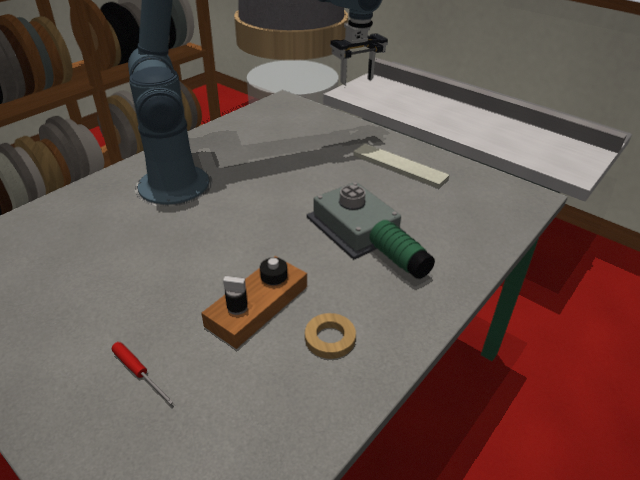

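View pics/d1.png

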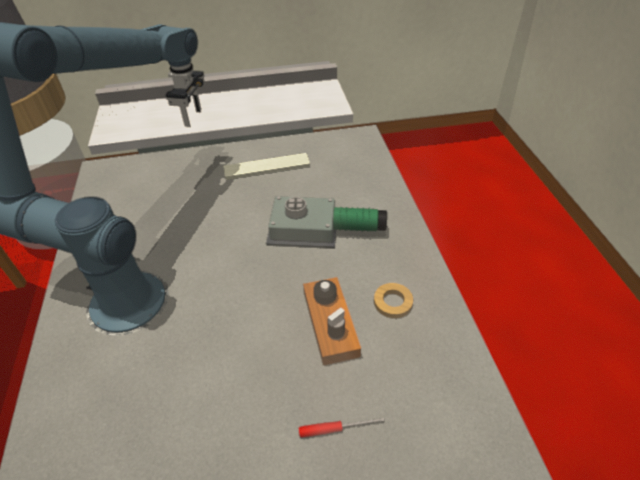

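The scene view has the slim roller's bar at about (235,284) and the socket at (352,193). In the side view they are at (336,315) and (296,205). Next I measure both with depth.

Run:
```python
from h import *
crops=[]
for n,br,bs in(('scene',(270,300,220,252),(178,205,335,370)),('side',(300,332,322,352),(192,220,282,312))):
    c=cap(n);W=cloud(c)
    for nm,(r0,r1,c0,c1),lo,hi in(('bar',br,.122,.136),('sock',bs,.102,.114)):
        P=W[r0:r1,c0:c1].reshape(-1,3);P=P[(P[:,2]>lo)&(P[:,2]<hi)]
        q=cv2.minAreaRect((P[:,:2]*1000).astype(np.float32))
        print(n,nm,len(P),P.mean(0).round(4),'rect',np.round(q[0],1),np.round(q[1],1),q[2])
        im=c['frame'][r0-6:r1+6,c0-6:c1+6,::-1]
        crops.append(cv2.resize(im,(400,300),interpolation=cv2.INTER_CUBIC))
        print((r0-6,r1+6,c0-6,c1+6))
cv2.imwrite('pics/c1.png',np.vstack([np.hstack(crops[:2]),np.hstack(crops[2:])]))
```

```text
scene bar 145 [ 0.5656 -0.2528  0.1276] rect [ 564.4 -251.5] [44.2 17.4] 28.47487449645996
(264, 306, 214, 258)
scene sock 143 [0.53   0.198  0.1048] rect [529.6 197.9] [65.3 61.1] 69.8694839477539
(172, 211, 329, 376)
side bar 99 [ 0.56   -0.2542  0.1263] rect [ 560.6 -252.8] [47.1 16.2] 32.4245491027832
(294, 338, 316, 358)
side sock 108 [0.5259 0.1966 0.1052] rect [524.4 197.3] [60.7 65.4] 49.52293395996094
(186, 226, 276, 318)
```

View pics/c1.png

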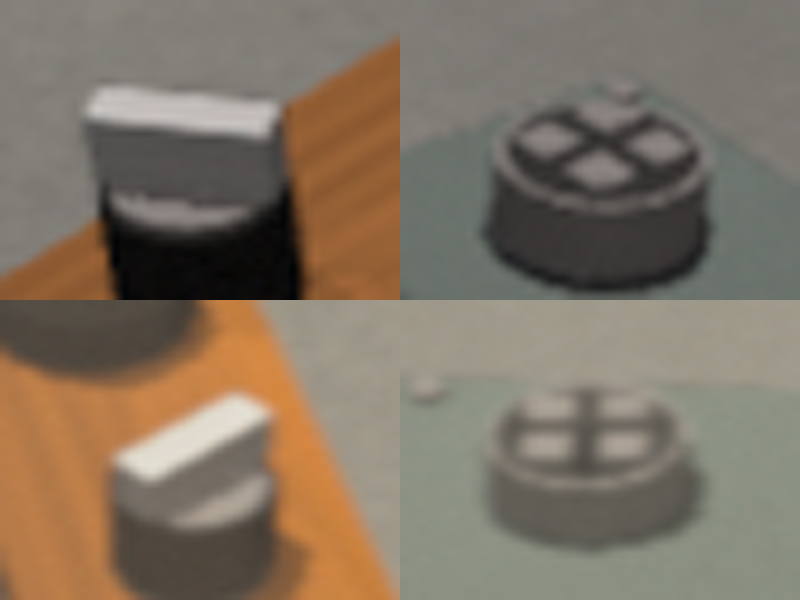

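Bar centre is about (0.563,−0.252) at about 30°, and the socket is about (0.527,0.198); the sizes match. I'll pass over the socket first for a close look.

```bash
cat >> h.py <<'E'
def down(yaw):
    a=np.radians(yaw); x=np.array([0,0,-1.]); y=np.array([np.cos(a),np.sin(a),0]); return np.stack([x,y,np.cross(x,y)],1)
E
python3 - <<'E'
from h import *
print(rel([.50,.198,.28],down(-11)))
E
```

```text
(array([-0.0937, -0.358 ,  0.4956]), array([8.9e-01, 4.0e-04, 7.0e-04]))
```

Emit:
apply_moves(
  rows=[
    [-0.0937,-0.358,0.4956,0.89,0,0,1],
    [-0.0937,-0.358,0.4956,0.89,0,0,1],
    [-0.0937,-0.358,0.4956,0.89,0,0,1],
    [-0.0937,-0.358,0.4956,0.89,0,0,1],
    [-0.0937,-0.358,0.4956,0.89,0,0,1],
  ],
)

```text
clock: 0.62
tool_pos: [0.3452, 0.4333, 0.2369]
tool_rot: [[-0.0, 0.839, 0.544], [-0.001, 0.544, -0.839], [-1.0, -0.001, 0.0]]
ft_force: [0.9, 0.0, 0.5]
width: 1.002
```

Run:
```python
from h import *
print(rel([.50,.198,.28],down(-11)))
```

```text
(array([-0.0537,  0.0023,  0.3521]), array([4.886e-01, 4.000e-04, 2.000e-04]))
```

Emit:
apply_moves(
  rows=[
    [-0.0537,0.0023,0.352,0.489,0,0,1],
    [-0.0537,0.0023,0.352,0.489,0,0,1],
    [-0.0537,0.0023,0.352,0.489,0,0,1],
    [-0.0537,0.0023,0.352,0.489,0,0,1],
    [-0.0537,0.0023,0.352,0.489,0,0,1],
  ],
)

```text
clock: 1.03
tool_pos: [0.4582, 0.2608, 0.2686]
tool_rot: [[0.0, 0.999, -0.05], [-0.001, -0.05, -0.999], [-1.0, 0.0, 0.001]]
ft_force: [0.6, 0.7, 0.6]
width: 0.999
```

Run:
```python
from h import *
print(rel([.50,.198,.28],down(-11)))
```

```text
(array([-0.0142,  0.0561,  0.0759]), array([ 0.0904,  0.0004, -0.0001]))
```

Emit:
apply_moves(
  rows=[
    [-0.0142,0.056,0.0759,0.0904,0,0,1],
    [-0.0142,0.056,0.0759,0.0904,0,0,1],
    [-0.0142,0.056,0.0759,0.0904,0,0,1],
    [-0.0142,0.056,0.0759,0.0904,0,0,1],
  ],
)

```text
clock: 1.37
tool_pos: [0.5006, 0.1966, 0.2801]
tool_rot: [[0.0, 0.981, -0.194], [-0.0, -0.194, -0.981], [-1.0, 0.0, 0.0]]
ft_force: [-0.9, 0.3, -0.2]
width: 1.004
```

Run:
```python
from h import *
s=ctrl.read_state();print(s['tool_pos'],abs(s['qvel']).max())
c=cap('wrist','w1.png');print(c['xyz'],c['orientation'],c['vertical_fov'],pix(c,[[.527,.198,.108]]))
W=cloud(c);m=(W[...,2]>.1055)&(W[...,2]<.116)
v,u=np.nonzero(m);print(len(v),u.min(),u.max(),v.min(),v.max(),W[m].mean(0))
```

```text
[0.50062585 0.19664219 0.28005804] 0.054182001244817236
[0.51384796 0.2618217  0.45809013] [[ 9.81001408e-01  1.88721542e-01  4.49490616e-02]
 [-1.93999484e-01  9.55091973e-01  2.23972146e-01]
 [-6.62119266e-04 -2.28437085e-01  9.73558452e-01]] 59.30568575058237 [[353.88156777 210.69217424]]
1396 331 379 180 228 [0.52879289 0.20284656 0.10687781]
```

View pics/w1.png

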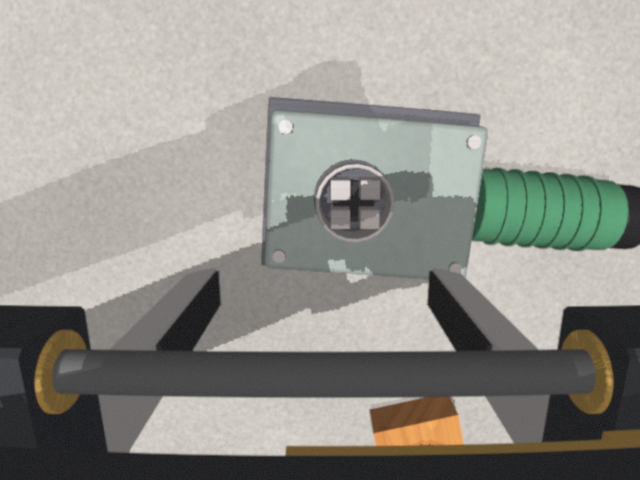

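The socket sits centred near (355,204), with its slots almost along the image axes. I'll enlarge it and fit the angle.

Run:
```python
from h import *
c=cap('wrist');W=cloud(c);m=((W[...,2]>.1055)&(W[...,2]<.116))
P=W[m]; q=cv2.minAreaRect((P[:,:2]*1000).astype(np.float32));print(q)
print(atz(c,355,203.7,.108))
im=c['frame'][160:250,305:405,::-1]
im=cv2.resize(im,None,fx=7,fy=6.6666,interpolation=cv2.INTER_CUBIC)
im=cv2.resize(c['frame'][165:245,310:400,::-1],None,fx=7,fy=7,interpolation=cv2.INTER_CUBIC)
cv2.imwrite('pics/w1c.png',cv2.convertScaleAbs(im,alpha=1.4))
np.savez('w1.npz',**{k:c[k] for k in c})
```

```text
((528.862548828125, 202.693359375), (40.320980072021484, 41.14197540283203), 78.97872924804688)
[0.52801462 0.204894   0.108     ]
```

View pics/w1c.png

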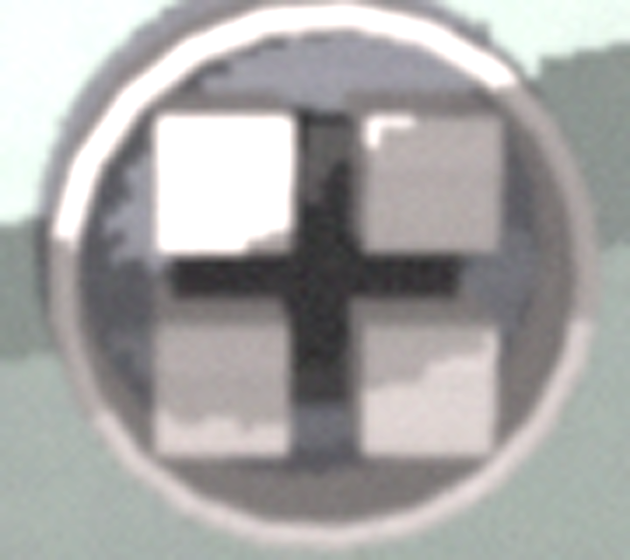

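Run:
```python
from h import *
c=dict(np.load('w1.npz'));print(atz(c,356.4,205.3,.108), pix(c,[[.5289,.2027,.108]]))
print(rel([.563,-.252,.29],down(-60)))
```

```text
[0.52892914 0.20333674 0.108     ] [[356.49864723 206.04425918]]
(array([-0.013 ,  0.1853,  0.5376]), array([5.448e-01, 5.000e-04, 3.000e-04]))
```

Socket (wrist camera) is at (0.529,0.203), slots at −11.0°. Moving to the roller.

Emit:
apply_moves(
  rows=[
    [-0.013,0.185,0.538,0.545,0,0,1],
    [-0.013,0.185,0.538,0.545,0,0,1],
    [-0.013,0.185,0.538,0.545,0,0,1],
    [-0.013,0.185,0.538,0.545,0,0,1],
    [-0.013,0.185,0.538,0.545,0,0,1],
  ],
)

```text
clock: 1.88
tool_pos: [0.5282, -0.0082, 0.2843]
tool_rot: [[-0.001, 0.682, -0.731], [-0.0, -0.731, -0.682], [-1.0, -0.001, 0.001]]
ft_force: [1.5, -0.3, -0.1]
width: 0.998
```

Run:
```python
from h import *
print(rel([.563,-.252,.29],down(-60)))
```

```text
(array([-0.0071,  0.2525,  0.1762]), array([0.1449, 0.0006, 0.0003]))
```

Emit:
apply_moves(
  rows=[
    [-0.007,0.2525,0.176,0.145,0,0,1],
    [-0.007,0.2525,0.176,0.145,0,0,1],
    [-0.007,0.2525,0.176,0.145,0,0,1],
    [-0.007,0.2525,0.176,0.145,0,0,1],
    [-0.007,0.2525,0.176,0.145,0,0,1],
  ],
)

```text
clock: 2.3
tool_pos: [0.5581, -0.2145, 0.2888]
tool_rot: [[-0.001, 0.502, -0.865], [0.0, -0.865, -0.502], [-1.0, -0.001, 0.001]]
ft_force: [0.1, -0.4, -0.3]
width: 1.001
```

Emit:
apply_moves(
  rows=[
    [0,0.052,0.037,0,0,0,1],
    [0,0.052,0.037,0,0,0,1],
    [0,0.052,0.037,0,0,0,1],
  ],
)

```text
clock: 2.55
tool_pos: [0.5532, -0.266, 0.2879]
tool_rot: [[-0.002, 0.501, -0.865], [0.001, -0.865, -0.501], [-1.0, -0.002, 0.001]]
ft_force: [-0.4, -0.3, -0.1]
width: 1.0
```

Run:
```python
from h import *
s=ctrl.read_state();print(s['tool_pos'],abs(s['qvel']).max())
c=cap('wrist','w2.png');W=cloud(c)
u,v=pix(c,[[.563,-.252,.129]])[0].round().astype(int);print(u,v)
m=np.zeros((480,640),bool);m[max(0,v-50):v+50,u-50:u+50]=1
m&=(W[...,2]>.125)&(W[...,2]<.135)
P=W[m];q=cv2.minAreaRect((P[:,:2]*1000).astype(np.float32));print(len(P),q,P[:,2].mean())
print(rel([q[0][0]/1000,q[0][1]/1000,.104],down(-60)))
im=c['frame'][v-50:v+50,u-60:u+60,::-1]
cv2.imwrite('pics/w2c.png',cv2.resize(im,None,fx=6,fy=6,interpolation=cv2.INTER_CUBIC))
np.savez('w2.npz',**c)
```

```text
[ 0.55324488 -0.26599988  0.28787774] 0.05501382106356085
316 202
915 ((562.654541015625, -250.26760864257812), (43.58175277709961, 13.655619621276855), 30.289413452148438) 0.1278497309289358
(array([ 0.2301, -0.0087, -0.0189]), array([0.0019, 0.0006, 0.0017]))
```

View pics/w2c.png

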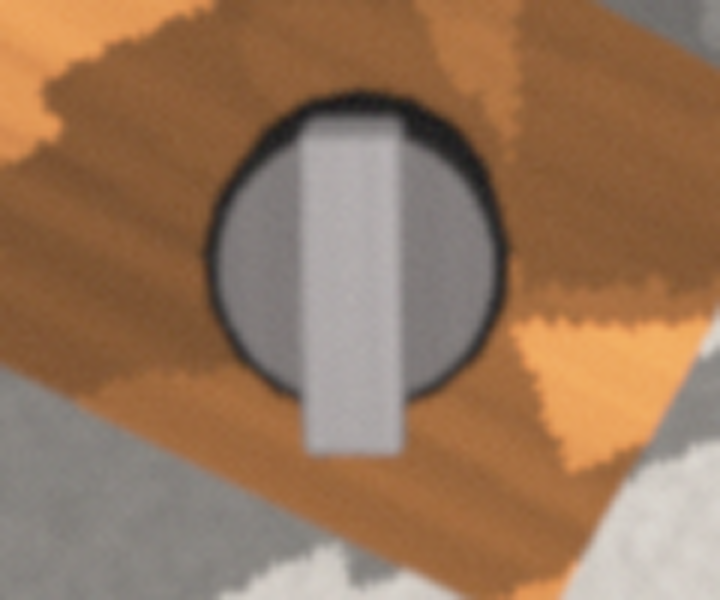

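The bar is clear at centre (0.5627,−0.2503), 30.3°, 43.6×13.7 mm, which matches the given size. Descending to z≈0.104.

Emit:
apply_moves(
  rows=[
    [0.05,-0.0087,-0.019,0,0,0,1],
    [0.1,-0.0087,-0.019,0,0,0,1],
    [0.15,-0.0087,-0.019,0,0,0,1],
    [0.19,-0.0087,-0.019,0,0,0,1],
    [0.21,-0.0087,-0.019,0,0,0,1],
  ],
)

```text
clock: 3.02
tool_pos: [0.5607, -0.245, 0.1149]
tool_rot: [[-0.008, 0.506, -0.862], [0.007, -0.862, -0.506], [-1.0, -0.01, 0.004]]
ft_force: [-0.3, 0.2, 0.2]
width: 0.995
```

Run:
```python
from h import *
print(rel([.5627,-.2503,.104],down(-59.7)))
```

```text
(array([0.0136, 0.0071, 0.0012]), array([0.0011, 0.0025, 0.0064]))
```

Emit:
apply_moves(
  rows=[
    [0.0136,0.007,0.0012,0,0.0025,0.006,1],
    [0.0136,0.007,0.0012,0,0.0025,0.006,1],
    [0.0136,0.007,0.0012,0,0.0025,0.006,1],
    [0.0136,0.007,0.0012,0,0.0025,0.006,1],
  ],
)

```text
clock: 3.35
tool_pos: [0.5637, -0.2492, 0.1056]
tool_rot: [[0.002, 0.508, -0.862], [-0.0, -0.862, -0.508], [-1.0, 0.001, -0.001]]
ft_force: [0.1, -0.9, 0.1]
width: 0.998
```

Run:
```python
from h import *
s=ctrl.read_state();print(s['tool_pos'],s['ft_force']);print(rel([.5627,-.2503,.104],down(-59.7)))
```

```text
[ 0.56374812 -0.24915578  0.10561722] [ 0.1275348  -0.90897534  0.0626525 ]
(array([0.002 , 0.0006, 0.0019]), array([ 0.0024, -0.0007, -0.0007]))
```

Emit:
apply_moves(
  rows=[
    [0.002,0.0006,0.0019,0,0,0,-1],
    [0.002,0.0006,0.0019,0,0,0,-1],
    [0.002,0.0006,0.0019,0,0,0,-1],
    [0.002,0.0006,0.0019,0,0,0,-1],
    [0.002,0.0006,0.0019,0,0,0,-1],
  ],
)

```text
clock: 3.77
tool_pos: [0.5628, -0.2505, 0.1043]
tool_rot: [[0.002, 0.507, -0.862], [-0.001, -0.862, -0.508], [-1.0, 0.002, -0.001]]
ft_force: [-0.4, 0.1, 0.1]
width: 0.683
```

Emit:
apply_moves(
  rows=[
    [0,0,0,0,0,0,-1],
    [0,0,0,0,0,0,-1],
    [0,0,0,0,0,0,-1],
    [0,0,0,0,0,0,-1],
    [0,0,0,0,0,0,-1],
  ],
)

```text
clock: 4.18
tool_pos: [0.5628, -0.2506, 0.1043]
tool_rot: [[0.002, 0.507, -0.862], [-0.001, -0.862, -0.507], [-1.0, 0.002, -0.001]]
ft_force: [0.4, -0.6, -0.8]
width: 0.326
```

Emit:
apply_moves(
  rows=[
    [0,0,0,0,0,0,-1],
    [0,0,0,0,0,0,-1],
    [0,0,0,0,0,0,-1],
    [0,0,0,0,0,0,-1],
    [0,0,0,0,0,0,-1],
  ],
)

```text
clock: 4.6
tool_pos: [0.5627, -0.2506, 0.1042]
tool_rot: [[0.002, 0.507, -0.862], [-0.001, -0.862, -0.507], [-1.0, 0.002, -0.001]]
ft_force: [-0.5, -0.0, -0.6]
width: 0.144
```

Emit:
apply_moves(
  rows=[
    [-0.02,0,0,0,0,0,-1],
    [-0.04,0,0,0,0,0,-1],
    [-0.08,0,0,0,0,0,-1],
    [-0.13,0,0,0,0,0,-1],
    [-0.17,0,0,0,0,0,-1],
  ],
)

```text
clock: 5.02
tool_pos: [0.5622, -0.2502, 0.2416]
tool_rot: [[0.001, 0.507, -0.862], [-0.0, -0.862, -0.507], [-1.0, 0.001, -0.001]]
ft_force: [0.5, -1.6, -2.3]
width: 0.147
```

Run:
```python
from h import *
s=ctrl.read_state();print(s['tool_pos'],s['ft_force'],s['width']);print(rel([.53,.20,.23],down(-10.7)))
```

```text
[ 0.56216034 -0.25020759  0.24160701] [ 0.54030138 -1.63176046 -2.26453869] 0.1474057628153033
(array([ 0.0144, -0.5053, -0.2509]), array([-5.423e-01, -4.000e-04, -8.000e-04]))
```

Held (opening 0.147 = 13.8 mm, 2.3–3 N of weight). Going above the socket.

Emit:
apply_moves(
  rows=[
    [-0.005,-0.505,-0.253,-0.54,0,0,-1],
    [-0.005,-0.505,-0.253,-0.54,0,0,-1],
    [-0.005,-0.505,-0.253,-0.54,0,0,-1],
    [-0.005,-0.505,-0.253,-0.54,0,0,-1],
    [-0.005,-0.505,-0.253,-0.54,0,0,-1],
  ],
)

```text
clock: 5.43
tool_pos: [0.5471, -0.0407, 0.2419]
tool_rot: [[0.0, 0.918, -0.397], [0.0, -0.397, -0.918], [-1.0, 0.0, -0.0]]
ft_force: [0.9, 0.2, -2.6]
width: 0.146
```

Run:
```python
from h import *
print(rel([.529,.203,.24],down(-11)))
```

```text
(array([ 0.0025, -0.1417, -0.2706]), array([-1.375e-01, -2.000e-04, -1.000e-04]))
```

Emit:
apply_moves(
  rows=[
    [0.0025,-0.1417,-0.2706,-0.1375,0,0,-1],
    [0.0025,-0.1417,-0.2706,-0.1375,0,0,-1],
    [0.0025,-0.1417,-0.2706,-0.1375,0,0,-1],
    [0.0025,-0.1417,-0.2706,-0.1375,0,0,-1],
    [0.0025,-0.1417,-0.2706,-0.1375,0,0,-1],
  ],
)

```text
clock: 5.85
tool_pos: [0.5308, 0.167, 0.2397]
tool_rot: [[-0.001, 0.982, -0.191], [0.0, -0.191, -0.982], [-1.0, -0.001, -0.0]]
ft_force: [0.8, -0.5, -1.8]
width: 0.148
```

Run:
```python
from h import *
print(rel([.529,.203,.212],down(-11)))
```

```text
(array([ 0.0347, -0.0108, -0.0437]), array([-0.    , -0.    ,  0.0005]))
```

Emit:
apply_moves(
  rows=[
    [0.02,-0.0108,-0.0437,0,0,0,-1],
    [0.0347,-0.0108,-0.0437,0,0,0,-1],
    [0.0347,-0.0108,-0.0437,0,0,0,-1],
    [0.0347,-0.0108,-0.0437,0,0,0,-1],
  ],
)

```text
clock: 6.18
tool_pos: [0.528, 0.2027, 0.2106]
tool_rot: [[-0.004, 0.982, -0.19], [-0.001, -0.19, -0.982], [-1.0, -0.004, 0.002]]
ft_force: [0.1, 0.2, -3.6]
width: 0.151
```

Run:
```python
from h import *
s=ctrl.read_state();print(s['tool_pos'],s['ft_force'])
o=[]
for n in('scene','side'):
    c=cap(n);u,v=pix(c,[[.529,.203,.13]])[0].round().astype(int);print(u,v)
    o.append(cv2.resize(c['frame'][v-40:v+35,u-25:u+25,::-1],(400,600),interpolation=cv2.INTER_CUBIC))
cv2.imwrite('pics/c2.png',np.hstack(o))
print(rel([.529,.203,.205],down(-11)))
```

```text
[0.52801211 0.2026934  0.21057128] [ 0.10092762  0.19924846 -3.55816112]
353 182
295 196
(array([ 0.0093, -0.0008, -0.0012]), array([-0.001 ,  0.    ,  0.0002]))
```

View pics/c2.png

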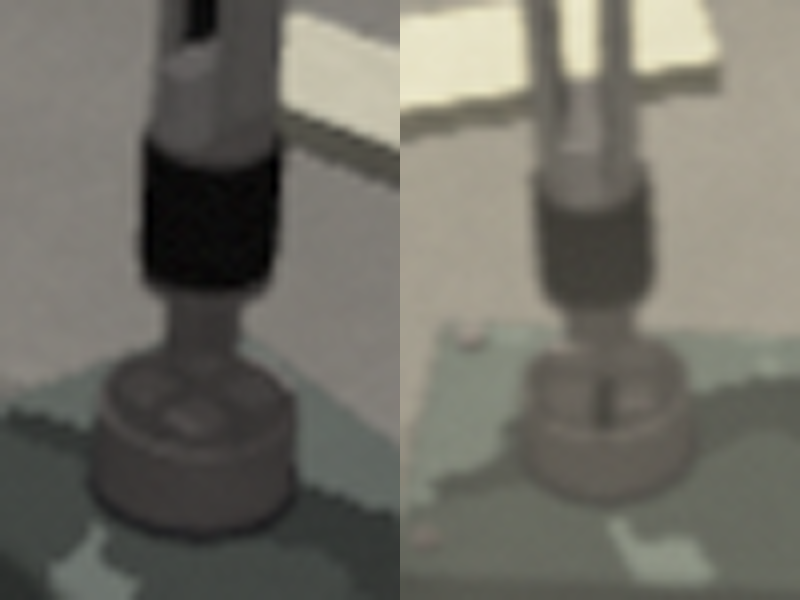

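Views show the roller upright, and drum, stem and socket line up in both (the slight lean is perspective). Lowering gently.

Emit:
apply_moves(
  rows=[
    [0.006,-0.0008,-0.0012,0,0,0,-1],
    [0.012,-0.0008,-0.0012,0,0,0,-1],
    [0.018,-0.0008,-0.0012,0,0,0,-1],
    [0.022,-0.0008,-0.0012,0,0,0,-1],
    [0.022,-0.0008,-0.0012,0,0,0,-1],
  ],
)

```text
clock: 6.7
tool_pos: [0.5284, 0.2026, 0.1936]
tool_rot: [[-0.002, 0.981, -0.193], [-0.0, -0.193, -0.981], [-1.0, -0.002, 0.001]]
ft_force: [-0.1, -0.6, -3.2]
width: 0.145
```

Run:
```python
from h import *
s=ctrl.read_state();print(s['tool_pos'],s['ft_force'],s['ft_torque'])
print(rel([.529,.203,.185],down(-11)))
```

```text
[0.52842824 0.20255194 0.1936034 ] [-0.06165305 -0.64124435 -3.2048039 ] [-0.10758894  0.0727291   0.01539153]
(array([ 0.0108,  0.0006, -0.0007]), array([-0.0014,  0.0005,  0.0014]))
```

Tip is already about 3 mm below the mouth and meets no resistance. Continuing.

Emit:
apply_moves(
  rows=[
    [0.004,0.0004,-0.0005,0,0,0,-1],
    [0.008,0.0004,-0.0005,0,0,0,-1],
    [0.011,0.0004,-0.0005,0,0,0,-1],
    [0.011,0.0004,-0.0005,0,0,0,-1],
  ],
)

```text
clock: 7.03
tool_pos: [0.5285, 0.2027, 0.1841]
tool_rot: [[-0.003, 0.981, -0.193], [-0.001, -0.193, -0.981], [-1.0, -0.003, 0.001]]
ft_force: [0.0, -0.7, -3.9]
width: 0.15
```

Run:
```python
from h import *
s=ctrl.read_state();print(s['tool_pos'],s['ft_force'],s['ft_torque'])
print(rel([.529,.203,.166],down(-11)))
```

```text
[0.52849744 0.20268273 0.18407618] [ 0.02652131 -0.70891774 -3.92062543] [-0.37603385  0.07187618 -0.01461584]
(array([ 0.0226,  0.0006, -0.0005]), array([-0.0014,  0.0009,  0.002 ]))
```

Emit:
apply_moves(
  rows=[
    [0.005,0.0003,-0.0002,0,0,0,-1],
    [0.01,0.0003,-0.0002,0,0,0,-1],
    [0.015,0.0003,-0.0002,0,0,0,-1],
    [0.018,0.0003,-0.0002,0,0,0,-1],
    [0.018,0.0003,-0.0002,0,0,0,-1],
  ],
)

```text
clock: 7.45
tool_pos: [0.5293, 0.2027, 0.1707]
tool_rot: [[-0.002, 0.981, -0.193], [-0.001, -0.193, -0.981], [-1.0, -0.002, 0.001]]
ft_force: [-1.5, -1.1, 4.2]
width: 0.145
```

Run:
```python
from h import *
s=ctrl.read_state();print(s['tool_pos'],s['ft_force'],s['ft_torque'])
print(rel([.529,.203,.166],down(-11)))
```

```text
[0.52929425 0.20273953 0.17066155] [-1.47919078 -1.14276698  4.17987858] [-0.62807138  0.5086181   0.03002744]
(array([ 0.0058, -0.0004, -0.0003]), array([-0.0013,  0.0009,  0.0011]))
```

Emit:
apply_moves(
  rows=[
    [0.002,0,0,0,0,0,-1],
    [0.004,0,0,0,0,0,-1],
    [0.006,0,0,0,0,0,-1],
    [0.006,0,0,0,0,0,-1],
  ],
)

```text
clock: 7.78
tool_pos: [0.5295, 0.2028, 0.1674]
tool_rot: [[-0.002, 0.981, -0.193], [-0.001, -0.193, -0.981], [-1.0, -0.001, 0.002]]
ft_force: [-3.3, -3.4, 8.2]
width: 0.148
```

Run:
```python
from h import *
s=ctrl.read_state();print(s['tool_pos'],s['ft_force'],s['ft_torque'])
```

```text
[0.52952544 0.20281205 0.1674061 ] [-3.32434674 -3.43120306  8.17234503] [-0.72020716  1.05993505 -0.00408506]
```

Emit:
apply_moves(
  rows=[
    [0.003,0,0,0,0,0,-1],
    [0.004,0,0,0,0,0,-1],
    [0.004,0,0,0,0,0,-1],
  ],
)

```text
clock: 8.03
tool_pos: [0.5298, 0.2031, 0.1672]
tool_rot: [[-0.002, 0.981, -0.192], [-0.001, -0.192, -0.981], [-1.0, -0.001, 0.001]]
ft_force: [-7.2, -3.1, 14.2]
width: 0.144
```

Run:
```python
from h import *
s=ctrl.read_state();print(s['tool_pos'],s['ft_force'],s['ft_torque'])
```

```text
[0.52982464 0.20308726 0.1671888 ] [-7.23981772 -3.06729478 14.24431658] [-0.6498407   1.77122499  0.01744203]
```

Force rises steeply with no further travel at TCP z=0.1672, which is exactly the predicted home height (0.1042−0.045+0.108). I'll relieve the sideways load a little, keep pressing, and look.

Emit:
apply_moves(
  rows=[
    [0.004,-0.001,0,0,0,0,-1],
    [0.004,-0.0015,0,0,0,0,-1],
    [0.004,-0.0015,0,0,0,0,-1],
    [0.004,-0.0015,0,0,0,0,-1],
  ],
)

```text
clock: 8.37
tool_pos: [0.5296, 0.2033, 0.1672]
tool_rot: [[0.001, 0.981, -0.192], [-0.001, -0.192, -0.981], [-1.0, 0.001, 0.001]]
ft_force: [-5.3, -2.9, 13.5]
width: 0.151
```

Run:
```python
from h import *
o=[]
for n in('scene','side'):
    c=cap(n);u,v=pix(c,[[.529,.203,.13]])[0].round().astype(int)
    o.append(cv2.resize(c['frame'][v-40:v+35,u-25:u+25,::-1],(400,600),interpolation=cv2.INTER_CUBIC))
cv2.imwrite('pics/c3.png',cv2.convertScaleAbs(np.hstack(o),alpha=1.6))
s=ctrl.read_state();print(s['clock'],s['tool_pos'],s['ft_force'],s['ft_torque'])
```

```text
8.4667 [0.52962259 0.2032581  0.16717552] [-4.21014166 -3.00105987 13.48301927] [-0.90718394  1.40037647  0.01112002]
```

View pics/c3.png

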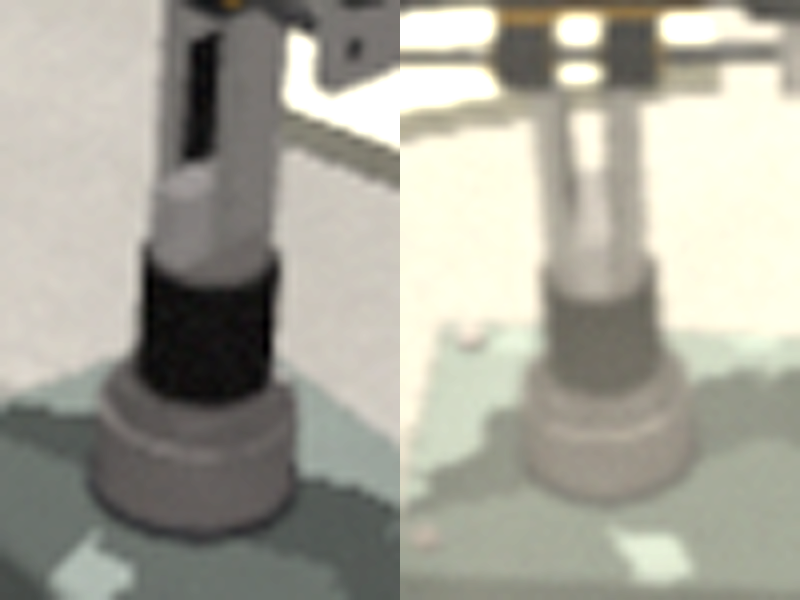

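Both views show the drum seated on the socket: the stem is fully hidden and the roller is upright. Net push is 13.5 N up on the tool with no movement, so I'm handing in.

Run:
```python
from h import *
s=ctrl.read_state();print(s['clock'],s['tool_pos'],s['ft_force'],s['width']);print(ctrl.job_done())
```

```text
8.4667 [0.52962259 0.2032581  0.16717552] [-4.21014166 -3.00105987 13.48301927] 0.14589838329314664
the job is handed in; nothing more can be done
None
```

I lifted the slim roller out of the rack by its bar and turned it so the splines lined up with the socket's slots. I then slid it down against the spring and handed in at 8.5 s, with the gripper still holding it pressed home.

**Last checks**
- **Seating:** the tool stopped at z = 0.1672 m, the height predicted for fully home. Adding about 6 N more push moved it only 0.2 mm.
- **Push and grip:** about 13.5 N was still acting up on the tool. The opening stayed at about 0.146 (about 14 mm), matching the bar's width, so the grip held.
- **Pictures:** both views show the roller upright on the socket with its stem fully hidden. They are too coarse to prove the last millimetre, so flushness rests on the height and force readings.
- **Not clean:** a sideways load of about 5 N was left on the tool. I eased it from about 8 N but did not remove it.
- **Not re-checked:** I took no final picture of the spare roller, tape coil, screwdriver or offcut. The arm's path stayed clear of them, and I saw no contact forces on the way.

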